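# Open the pop-out T-handle on the bonder's tooling case

### The job

Unlatch the lid of the white tooling case: press the release button beside the flush T-handle until the handle pops out, then turn the handle clockwise (seen from above) until the latch lets go, and let go of it so that the lid stands ajar on its spring with the handle still out. Press by feel, with no more than 20 N on the button, do not wrench the handle sideways in its soft rubber bush (15 N at most), and leave the things lying on and around the case where they are.

Things in the scene. Friction and masses are not known exactly. Their poses are not given: they have to be found in the camera images.
- case: White sheet-metal tooling case fixed to the bench, 260 (x) x 320 (y) x 100 mm high without its lid. Origin: centre of its underside, on the bench; z up; its front faces -x (the robot), +y is its left seen from the robot. A flat lid 6 mm thick (upper face 106 mm up) lies on it, hinged along the rear (+x) edge.
- plate_mid (a point): Centre of the upper face of the aluminium T-handle plate, 52 (x) x 200 (y) x 16 mm thick, on the lid's front part (70 mm in front of the case's centre, 122 mm above the bench while shut). Axes as the case's. The black handle lies flush in a slot along y; a black round push button stands at the left (+y) end; the flat steel key plug at the right end does nothing.
- handle_mid (a point): Centre of the handle's black bar, 14 wide (its x) x 72 long (its y) x 13 mm high; moves with it. Stowed, the bar is flush with the plate (centre 115.5 mm above the bench) and cannot be gripped. Popped out, its centre is 145.5 mm above the bench, 23.5 mm over the plate: pinch it across its 14 mm width. It turns about the vertical through this point, which is its spindle.
- button: The push button, a black cylinder 21 mm across, 74 mm to the case's +y of the handle's middle. Origin: on its axis; unpressed, level with the plate's upper face; it sinks as the button is pressed. The top stands 8 to 26 mm over the origin (set by hand, not measured: feel for it). Sprung, 6.5 mm travel to a hard stop: 2 N at first, 6 N at the end. It frees the handle 4 to 5 mm down (4 to 5 N); no need to hold it.
- thandle (a joint): How far the handle has popped out, m: 0 stowed flush, 0.030 fully out. A spring drives it out (about 4 to 6 N) once the button frees it; it can be pushed back in against that spring.
- spindle (a joint): Turn of the handle, rad: 0 with the bar along the case's y, growing clockwise seen from above, hard stop at 1.31 (75 degrees). The latch lets go near 1.0. Friction 0.1 to 0.2 N m, no return spring: it stays where it is left. It cannot turn while stowed in its slot.
- bush_x (a joint): Sideways give of the handle's spindle in its rubber bush, along the case's x, m: 0 at rest, 2.5 N per mm. Wrenching or pulling the handle sideways shows here; over 6 mm (15 N) tears the bush.
- bush_y (a joint): The same along the case's y, m: 0 at rest, 2.5 N per mm, at most 6 mm either way.
- lid (a joint): Lid angle, rad: 0 shut. Once unlatched its spring lifts it by itself to a stop at 0.09 (the handle then stands about 18 mm higher, leaning 5 degrees; push at the handle 3 to 5 N). A gripper holding the handle or standing over the plate keeps it from rising fully until it is taken away.
- chip_tray: Bystander: black plastic chip tray with small pockets, 70 x 90 x 12, lying loose on the rear half of the lid, mm. Origin: centre of its underside. To be left alone.
- wafer_ring: Bystander: flat steel ring, 72 across, 6 thick, lying loose on the rear half of the lid, mm. Origin: centre of its underside. To be left alone.
- flux_jar: Bystander: amber jar, 48 across, 70 tall, standing left of the case, mm. Origin: centre of its underside. To be left alone.
- weight: Bystander: brass cylinder weight, 34 across, 40 tall, standing left of the case, mm. Origin: centre of its underside. To be left alone.
- gel_box: Bystander: flat grey plastic box 55 x 55 x 16, left of the case, mm. Origin: centre of its underside. To be left alone.
- cup: Bystander: white ceramic mug, 72 across, 85 tall, right of the case, mm. Origin: centre of its underside. To be left alone.
- driver: Bystander: screwdriver lying right of the case, mm. Origin: centre of its underside. To be left alone.

How it is judged:
On the way, in this order (a step that is already met when the one before it is completed fails the run):
1. the handle has popped out (at least 25 mm) while still unturned (value of joint thandle above 0.025 m and value of joint spindle below 0.3 rad), for 0.2 s.
2. the handle has been turned far enough to free the latch (value of joint spindle above 0.9 rad), for 0.2 s.
At the end, for the whole second after the job is handed in: The lid stands ajar by itself (more than 0.06 rad) and is at rest, with the handle still popped out (more than 22 mm) and turned (more than 0.9 rad) (value of joint lid above 0.06 rad and value of joint thandle above 0.022 m and value of joint spindle above 0.9 rad and velocity of joint lid between -0.05 and 0.05 rad/s); the robot touches nothing.
It fails at once if the button is pressed with more than 20 N (contact force between any of the arm, the fingers and button above 20 N).
It fails at once if the handle is wrenched sideways by more than 6 mm (15 N) in its bush (value of joint any of bush_x, bush_y above 0.006 m or value of joint any of bush_x, bush_y below -0.006 m).
It fails at once if a thing lying on or around the case is disturbed (moved more than 30 mm) (distance of any of chip_tray, wafer_ring, flux_jar, weight, gel_box, cup, driver from where it was at the start of the episode above 0.03 m).
It also fails if it takes over 54 s, if anything falls off the work surface, if the arm or the gripper's body presses on something with over 40 N, if the wrist force passes 120 N, or if a joint passes its speed limit or range.

### The arm

A 6-joint arm with a two-finger parallel gripper is mounted at the origin on the work surface. World frame = base frame: x ahead of the robot, y to its left, z up, the work surface at z = 0. Lengths are in m, angles in rad, forces in N, time in s.
With the tool pointing down it reaches from about 0.35 to 0.85 m from the base axis. Payload 8.1 kg.
Tool frame: the origin (TCP) lies between the finger pads; the fingertips stand 11 mm ahead of it and the grasp point (between the pads) lies 8 mm behind it (robot.tips_ahead is the distance from the TCP to the fingertips, in m); z points along the fingers, y is the line along which they close (so a half turn about z gives the same grasp; the last joint's range is limited). The gripper opens to 93 mm and grips with 3 to 60 N. Pads are 15 mm wide; open, the fingers measure 128 mm over their backs; the gripper's body (75 mm by 188 mm) begins 65 mm behind the grasp point.
Start: joints at [1.064, 0.13, 1.488, -0, 1.523, -0.085], TCP at [0.246, 0.547, 0.209] pointing down, gripper open.
Joint ranges: [-2.96, 2.96], [-0.89, 2.26], [0.02, 2.5], [-1.34, 4.48], [0, 2.73], [-2.66, 2.66]. Speed limits (rad/s): [2.39, 2.39, 2.79, 3.14, 3.14, 3.14].

### API

Orientations are given as a rotation vector (axis times angle).
In Python, from plant import robot gives the robot as it stands. The module is installed in compiled form; this text tells all that it offers.
- The arm moves only by the tool move_arm, never from a script. Its argument "deltas" is one flat list of numbers, 7 for each row, row after row: the shift along the tool's x, y, z in m, then the turn, a rotation vector about the tool's x, y, z in rad, then the opening, from 0 (shut) to 1 (fully open). A call has 1 to 12 rows; each row is the pose to reach, as a shift and turn from the pose commanded when the call began, along the tool's axes at that moment; what a row does not reach only later rows make up. A row lasts 1/8 s, in which the tool goes at most 62.5 mm and 10.7 degrees, less where a joint would pass 70% of its speed; a pose out of reach is approached as far as the arm can. A call with a gripper value outside its range is refused whole. The fingers move at their own pace and stop on an object; "squeeze" is the grip in N (left out, the last holds). Time passes only in rows, so rows that repeat a pose let the fingers close. It gives the time, the measured TCP pose, the force, the opening and the grip force at its end, in the units of the state.
- robot.read_state(): the state, without advancing time (a new reading comes with each control period).
- robot.read_camera(name): name is "scene" or "top"; returns (picture, depth): 400x640x3 uint8, red, green, blue; 400x640 float32, m along the optical axis (not along the pixel's ray), 0 where there is no reading.
- robot.camera_model(name): a dict with "K" (3x3 intrinsics, pixels), "k1" (the pictures are not rectified: a ray, as slopes to the right and down, at radius r is drawn at 1 + k1 r^2 times it, then the intrinsics apply), "R" (3x3) and "t" (3): a world point X has camera coordinates R X + t. Camera axes: x right, y down, z forward; pixel columns grow to the right and rows downward; lengths in m; the calibration is good to about 2 mm. A picture is of the moment at which its call begins. camera_model takes no time and is no camera call.
- robot.close_job(): hands the job in; it is judged then, once.
Trained networks look in the newest picture that a camera, given by its name, has taken for a name from the list of things; names that differ only in an ending like _2 or _b are one class to them, and where a whole thing is asked for, a point or a joint stands for the part that bears it (a point fixed in the world has none). Each returns a list of dicts, best first, with "confidence" (0 to 1); they miss things now and then, are a little off and sometimes report something else, mostly with a low value. They report only what shows in the picture. A call takes as long as a camera call.
- robot.recognise(camera, label): "uv" ([column, row] in pixels, amid what is visible of it).
The state is a dict: "t": time; "q": joint angles; "dq": joint speeds; "joint_torque": joint torques, N m; "tool_pos": TCP position; "orientation": TCP orientation; "force": force on the tool from outside, world axes, zero at the start; "wrist_torque": the same for the moment, N m; "opening": finger opening in m; "gripper_force": force on a finger pad.
Only numpy, scipy, OpenCV 4.12 (cv2) and the standard library are available. Lean on these libraries where they do the work, as an engineer would, in place of code of your own. Each camera call takes 0.05 s, during which the arm holds its last target. There are 200 camera calls.

## Working session

There is one attempt and no reset: what is moved stays moved. The work goes in short steps, Python scripts to look and compute and a tool call to move; the robot and the scene stay as the last step left them, time stands still between calls to the robot, and variables do not carry over. Pictures are saved under pics/ and viewed, at most 10 in all, crops included, and the job is handed in when it is done.

Besides the shell and the picture viewer there is one more tool, called after "Call:" as name(argument=value, ...), one argument or row to a line, values as JSON. move_arm: Moves the arm, as the interface text tells. Its arguments: {"type":"object","properties":{"deltas":{"type":"array","items":{"type":"number"}},"squeeze":{"type":"number"}},"required":["deltas"]}

```bash
mkdir -p pics; cat > h.py <<'E'
import numpy as np, cv2
from plant import robot
def ray(cam,uv):
    m=robot.camera_model(cam);K=np.array(m["K"]);d=np.array([(uv[0]-K[0,2])/K[0,0],(uv[1]-K[1,2])/K[1,1]])
    s=d.copy()
    for _ in range(20): s=d/(1+m["k1"]*(s@s))
    R=np.array(m["R"]);t=np.array(m["t"])
    return -R.T@t, R.T@np.array([s[0],s[1],1.])
def at_z(cam,uv,z):
    o,d=ray(cam,uv);return o+d*(z-o[2])/d[2]
def at_d(cam,uv,depth):
    o,d=ray(cam,uv);return o+d*depth
E
python3 - <<'E'
from h import *
for c in("top","scene"):
    im,dp=robot.read_camera(c);cv2.imwrite(f"pics/{c}0.png",im[:,:,::-1]);np.save(f"{c}.npy",dp)
    print(c,robot.camera_model(c)["t"],robot.camera_model(c)["K"][0])
    for l in("button","handle_mid","plate_mid","case"):
        for r in robot.recognise(c,l)[:2]:
            u=r["uv"];d=dp[int(u[1]),int(u[0])]
            print(l,round(r["confidence"],2),np.round(u,1),np.round(at_d(c,u,d),4),np.round(at_z(c,u,.122),4))
s=robot.read_state();print(s["t"],s["tool_pos"],s["orientation"],s["force"])
E
```

```text
top [0.03218294 0.63711489 0.79078338] [364.72337152   0.         319.18886363]
button 0.41 [273.3 248.4] [0.5125 0.132  0.1335] [0.513  0.1331 0.122 ]
handle_mid 0.7 [310.3 236.8] [0.5375 0.0557 0.1239] [0.5376 0.0557 0.122 ]
plate_mid 0.79 [293.4 216.7] [0.5823 0.0925 0.107 ] [0.5803 0.092  0.122 ]
case 0.76 [293.6 218.1] [0.579  0.092  0.1085] [0.5773 0.0915 0.122 ]
case 0.51 [199.3 198.8] [0.637  0.3247 0.017 ] [0.6176 0.2935 0.122 ]
scene [ 0.35746893 -0.33615334  1.26673562] [433.83990585   0.         319.85317538]
handle_mid 0.54 [353.2 167.9] [0.5349 0.0665 0.1221] [0.5348 0.0665 0.122 ]
plate_mid 0.25 [372.7 231.7] [0.6249 0.1817 0.1031] [0.6358 0.1871 0.122 ]
case 0.62 [341.5 212.2] [0.6282 0.1092 0.1052] [0.6378 0.1158 0.122 ]
0.5 [0.24560356 0.54740102 0.20930735] [-6.57658795e-01 -3.07193997e+00  1.26390099e-04] [-0.28612983  0.61185222 -0.37633012]
```

View pics/top0.png

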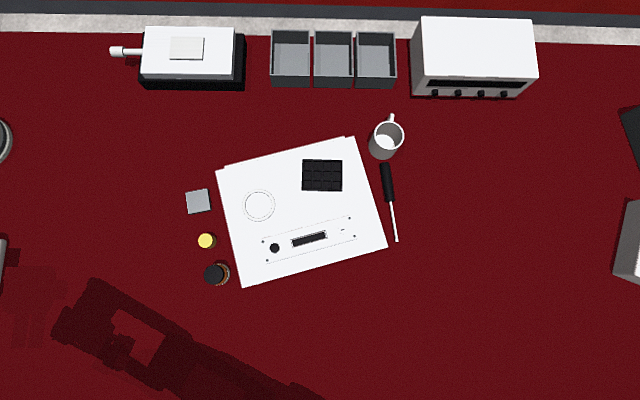

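View pics/scene0.png

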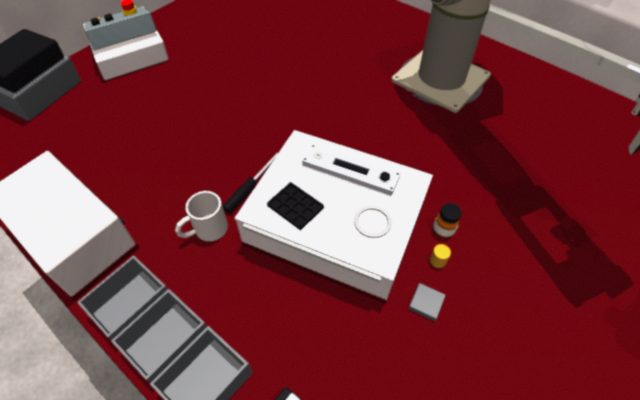

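```bash
python3 - <<'E'
from h import *
im=cv2.imread("pics/top0.png");c=im[195:285,240:380]
cv2.imwrite("pics/crop0.png",cv2.resize(c,None,fx=5.7,fy=5.7,interpolation=cv2.INTER_CUBIC))
d=np.load("top.npy")
# plate points: height ~0.122
P=[];H=[]
for v in range(190,290):
  for u in range(235,390):
    if d[v,u]>0:
      p=at_d("top",(u,v),d[v,u]);P.append((*p,u,v,*im[v,u]))
np.save("P.npy",np.array(P))
P=np.array(P)
pl=P[(abs(P[:,2]-.122)<.006)]
print(len(pl)); r=cv2.minAreaRect((pl[:,:2]*1000).astype(np.float32));print(r)
b=P[P[:,2]>.128];print(b[:,:5].round(4)[:60])
E
```

```text
Traceback (most recent call last):
  File "h.py", line 12, in at_d
    o,d=ray(cam,uv);return o+d*depth
        ~~~^^^^^^^^
  File "h.py", line 4, in ray
    m=robot.camera_model(cam);K=np.array(m["K"]);d=np.array([(uv[0]-K[0,2])/K[0,0],(uv[1]-K[1,2])/K[1,1]])
ValueError: time passes only in moves, steps and waits
```

The top picture shows the case turned about 13°. The handle bar is at about (309,240), the button at (275,248) and the key plug at (343,231). The flux jar (216,273), weight and gel box stand on the left, with the cup and driver on the right.

```bash
sed -i 's/^def ray/import functools\n@functools.lru_cache\ndef cm(c): return robot.camera_model(c)\ndef ray/; s/m=robot.camera_model(cam)/m=cm(cam)/' h.py
python3 - <<'E'
from h import *
d=np.load("top.npy")
def blobs(c,box,zs):
    im=cv2.imread(f"pics/{c}0.png");x0,y0,x1,y1=box
    g=cv2.cvtColor(im,cv2.COLOR_BGR2GRAY)[y0:y1,x0:x1]
    n,l,st,ce=cv2.connectedComponentsWithStats((g<110).astype(np.uint8))
    dp=np.load(c+".npy")
    for i in range(1,n):
        if st[i,4]>25:
            w=(255.-g)*cv2.dilate((l==i).astype(np.uint8),np.ones((3,3)));w[w<60]=0
            yy,xx=np.mgrid[y0:y1,x0:x1];u=((w*xx).sum()/w.sum(),(w*yy).sum()/w.sum())
            q=dp[y0:y1,x0:x1][l==i]
            print(c,st[i],np.round(u,2),"depthpt",at_d(c,u,np.median(q)).round(4),*[at_z(c,u,z).round(4) for z in zs])
            ys,xs=np.nonzero(l==i)
            pts=np.array([at_z(c,(x+x0,y+y0),.122)[:2] for x,y in zip(xs,ys)],np.float32)
            print(cv2.minAreaRect(pts*1000))
blobs("top",(262,228,332,260),(.122,.13,.14,.148))
blobs("scene",(325,152,398,190),(.122,.13,.14,.148))
# plate points
m=cm("top");v,u=np.mgrid[200:280,240:380]
P=np.array([[*at_d("top",(a,b),d[b,a]),a,b] for a,b in zip(u.ravel(),v.ravel())])
pl=P[(abs(P[:,2]-.122)<.004)];print(len(pl));print(cv2.minAreaRect((pl[:,:2]*1000).astype(np.float32)))
print(P[P[:,2]>.127].round(4))
E
```

```text
top [ 30   4  34  15 225] [308.21 238.57] depthpt [0.5337 0.0601 0.1245] [0.5339 0.06   0.122 ] [0.5332 0.0601 0.13  ] [0.5325 0.0601 0.14  ] [0.5319 0.0601 0.148 ]
((533.7776489257812, 59.70196533203125), (14.44732666015625, 70.18919372558594), 16.07322883605957)
top [ 8 15  9 10 72] [274.13 247.52] depthpt [0.5143 0.1305 0.1325] [0.5149 0.1314 0.122 ] [0.5145 0.1307 0.13  ] [0.514  0.1298 0.14  ] [0.5135 0.1291 0.148 ]
((514.9239501953125, 131.6615753173828), (18.851652145385742, 16.737138748168945), 1.2485888004302979)
scene [ 41   0  32  11 187] [385.99 155.29] depthpt [ 0.3597  0.0474 -0.0017] [0.4625 0.0989 0.122 ] [0.4691 0.1023 0.13  ] [0.4774 0.1064 0.14  ] [0.4841 0.1098 0.148 ]
((471.6130065917969, 95.3321304321289), (28.277212142944336, 66.15641784667969), 39.719322204589844)
scene [  9   7  34  16 208] [350.65 166.19] depthpt [0.5348 0.0599 0.1225] [0.5345 0.0596 0.122 ] [0.5403 0.0634 0.13  ] [0.5475 0.0682 0.14  ] [0.5533 0.072  0.148 ]
((534.5648193359375, 59.204872131347656), (15.349225997924805, 73.53201293945312), 15.572298049926758)
scene [55 20 10  9 66] [384.36 
[... 8778 characters left out ...]
02]
 [ 4.752e-01  6.310e-02  8.958e-01  2.560e+02  2.570e+02]
 [ 4.752e-01  6.310e-02  8.958e-01  3.030e+02  2.570e+02]
 [ 4.752e-01  6.310e-02  8.958e-01  3.160e+02  2.600e+02]
 [ 4.752e-01  6.310e-02  8.958e-01  2.560e+02  2.680e+02]
 [ 4.752e-01  6.310e-02  8.958e-01  2.950e+02  2.680e+02]
 [ 4.752e-01  6.310e-02  8.958e-01  3.390e+02  2.710e+02]
 [ 4.752e-01  6.310e-02  8.958e-01  3.670e+02  2.720e+02]
 [ 4.752e-01  6.310e-02  8.958e-01  2.720e+02  2.730e+02]
 [ 4.752e-01  6.310e-02  8.958e-01  3.560e+02  2.730e+02]
 [ 4.752e-01  6.310e-02  8.958e-01  2.410e+02  2.740e+02]
 [ 4.752e-01  6.310e-02  8.958e-01  3.540e+02  2.760e+02]
 [ 4.752e-01  6.310e-02  8.958e-01  2.800e+02  2.780e+02]]
```

```bash
python3 - <<'E'
from h import *
from scipy.spatial.transform import Rotation as R
s=robot.read_state();print(R.from_rotvec(s["orientation"]).as_matrix().round(3),s["opening"],s["wrist_torque"],robot.tips_ahead)
E
```

```text
[[-0.912  0.409 -0.   ]
 [ 0.409  0.912 -0.   ]
 [ 0.    -0.    -1.   ]] 0.0928926462137199 [ 0.00133268 -0.0056351  -0.01876415] 0.011
```

Call:
move_arm(
  deltas=[-0.415,-0.27,0,0,0,0.88,0,-0.415,-0.27,0,0,0,0.88,0,-0.415,-0.27,0,0,0,0.88,0,-0.415,-0.27,0,0,0,0.88,0,-0.415,-0.27,0,0,0,0.88,0,-0.415,-0.27,0,0,0,0.88,0,-0.415,-0.27,0,0,0,0.88,0,-0.415,-0.27,0.02,0,0,0.88,0,-0.415,-0.27,0.04,0,0,0.88,0,-0.415,-0.27,0.04,0,0,0.88,0,-0.415,-0.27,0.04,0,0,0.88,0,-0.415,-0.27,0.04,0,0,0.88,0],
  squeeze=20,
)

```text
t: 2.0
tool_pos: [0.5139, 0.1325, 0.1705]
orientation: [1.9, 2.5, 0.002]
force: [0.3, 0.4, 0.6]
opening: 0.0004
gripper_force: 0.0
```

Call:
move_arm(
  deltas=[-0.0015,0,0.003,0,0,0,0,-0.0015,0,0.006,0,0,0,0,-0.0015,0,0.009,0,0,0,0,-0.0015,0,0.011,0,0,0,0,-0.0015,0,0.013,0,0,0,0,-0.0015,0,0.014,0,0,0,0,-0.0015,0,0.015,0,0,0,0,-0.0015,0,0.016,0,0,0,0,-0.0015,0,0.016,0,0,0,0],
)

```text
t: 3.12
tool_pos: [0.5141, 0.1297, 0.1533]
orientation: [-1.903, -2.499, 0.0]
force: [0.7, -0.3, -0.0]
opening: 0.0007
gripper_force: 0.0
```

Call:
move_arm(
  deltas=[0.001,0,0.001,0,0,0,0,0.001,0,0.002,0,0,0,0,0.001,0,0.003,0,0,0,0,0.001,0,0.004,0,0,0,0,0.001,0,0.005,0,0,0,0,0.001,0,0.005,0,0,0,0],
)

```text
t: 3.88
tool_pos: [0.5138, 0.1307, 0.1482]
orientation: [-1.903, -2.499, 0.0]
force: [0.6, -0.2, 0.7]
opening: 0.0007
gripper_force: 0.0
```

Call:
move_arm(
  deltas=[0,0,0.001,0,0,0,0,0,0,0.002,0,0,0,0,0,0,0.003,0,0,0,0,0,0,0.003,0,0,0,0],
)

```text
t: 4.38
tool_pos: [0.5138, 0.1307, 0.1452]
orientation: [-1.903, -2.499, 0.0]
force: [-0.1, -0.2, -0.3]
opening: 0.0003
gripper_force: 0.0
```

Call:
move_arm(
  deltas=[0,0,0.001,0,0,0,0,0,0,0.002,0,0,0,0,0,0,0.003,0,0,0,0,0,0,0.003,0,0,0,0],
)

```text
t: 4.88
tool_pos: [0.5138, 0.1307, 0.1422]
orientation: [-1.903, -2.499, 0.0]
force: [-0.6, -0.2, 0.8]
opening: 0.0003
gripper_force: 0.0
```

Tips are at 0.131. I continue in small steps.

Call:
move_arm(
  deltas=[0,0,0.001,0,0,0,0,0,0,0.002,0,0,0,0,0,0,0.002,0,0,0,0],
)

```text
t: 5.25
tool_pos: [0.5138, 0.1307, 0.1402]
orientation: [-1.903, -2.499, 0.0]
force: [0.5, 1.0, -0.4]
opening: 0.0004
gripper_force: 0.0
```

Call:
move_arm(
  deltas=[0,0,0.001,0,0,0,0,0,0,0.001,0,0,0,0,0,0,0.001,0,0,0,0],
)

```text
t: 5.62
tool_pos: [0.5139, 0.1307, 0.1394]
orientation: [1.904, 2.499, 0.0]
force: [0.5, 0.5, -0.4]
opening: 0.0004
gripper_force: 0.0
```

```bash
python3 - <<'E'
from h import *
im,dp=robot.read_camera("scene");print(robot.read_state()["force"])
print([robot.read_state()["force"][2] for _ in range(3)])
cv2.imwrite("pics/s1.png",cv2.resize(im[110:220,280:440,::-1],None,fx=5,fy=5,interpolation=cv2.INTER_CUBIC))
E
```

```text
[ 0.16428935  1.12458688 -0.52281889]
[np.float64(-0.5228188868887291), np.float64(-0.5228188868887291), np.float64(-0.5228188868887291)]
```

View pics/s1.png

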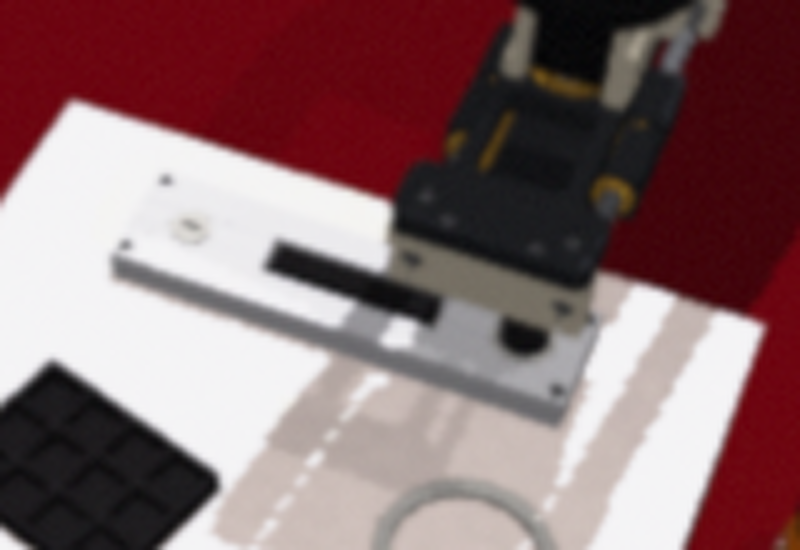

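The crop shows the fingers above the button, at (525,335), and the handle still flush. I continue down by feel.

Call:
move_arm(
  deltas=[0,0,0.001,0,0,0,0,0,0,0.001,0,0,0,0],
)

```text
t: 5.92
tool_pos: [0.5137, 0.1307, 0.1382]
orientation: [-1.903, -2.499, 0.0]
force: [1.1, 0.4, -1.2]
opening: 0.0005
gripper_force: 0.0
```

Call:
move_arm(
  deltas=[0,0,0.001,0,0,0,0,0,0,0.001,0,0,0,0],
)

```text
t: 6.18
tool_pos: [0.5138, 0.1307, 0.1372]
orientation: [-1.903, -2.499, 0.0]
force: [-0.3, 0.2, -0.0]
opening: 0.0006
gripper_force: 0.0
```

Call:
move_arm(
  deltas=[0,0,0.001,0,0,0,0,0,0,0.001,0,0,0,0],
)

```text
t: 6.42
tool_pos: [0.5138, 0.1307, 0.1362]
orientation: [-1.903, -2.499, 0.0]
force: [0.6, -0.5, -0.1]
opening: 0.0004
gripper_force: 0.0
```

Call:
move_arm(
  deltas=[0,0,0.001,0,0,0,0,0,0,0.001,0,0,0,0],
)

```text
t: 6.68
tool_pos: [0.5138, 0.1307, 0.1352]
orientation: [-1.903, -2.499, 0.0]
force: [0.6, -0.4, -0.4]
opening: 0.0003
gripper_force: 0.0
```

```bash
python3 - <<'E'
from h import *
im,dp=robot.read_camera("scene")
cv2.imwrite("pics/s2.png",cv2.resize(im[140:200,340:420,::-1],None,fx=10,fy=10,interpolation=cv2.INTER_NEAREST))
for v in range(164,184,1):
    print(v,[tuple((at_d("scene",(u,v),dp[v,u])*1000).round().astype(int)) if dp[v,u]>0 else 0 for u in range(376,396,4)])
E
```

```text
164 [(np.int64(601), np.int64(153), np.int64(256)), (np.int64(602), np.int64(161), np.int64(264)), (np.int64(600), np.int64(167), np.int64(265)), (np.int64(598), np.int64(173), np.int64(268)), (np.int64(595), np.int64(179), np.int64(270))]
165 [(np.int64(603), np.int64(154), np.int64(256)), (np.int64(600), np.int64(160), np.int64(258)), (np.int64(600), np.int64(167), np.int64(263)), (np.int64(600), np.int64(175), np.int64(269)), (np.int64(597), np.int64(180), np.int64(270))]
166 [(np.int64(602), np.int64(154), np.int64(253)), (np.int64(600), np.int64(161), np.int64(256)), (np.int64(601), np.int64(168), np.int64(262)), (np.int64(598), np.int64(174), np.int64(264)), (np.int64(596), np.int64(180), np.int64(266))]
167 [(np.int64(596), np.int64(151), np.int64(243)), (np.int64(601), np.int64(161), np.int64(255)), (np.int64(599), np.int64(168), np.int64(257)), (np.int64(598), np.int64(174), np.int64(262)), (np.int64(596), np.int64(180), np.int64(265))]
168 [(np.int64(595), np.int64(151), np.int64(240)), (np.int64(595), np.int64(158), np.int64(244)), (np.int64(597), np.int64(167), np.int64(2
[... 2999 characters left out ...]
, np.int64(122), np.int64(121)), (np.int64(527), np.int64(128), np.int64(120)), (np.int64(522), np.int64(135), np.int64(121)), (np.int64(517), np.int64(141), np.int64(120)), (np.int64(512), np.int64(147), np.int64(121))]
182 [(np.int64(534), np.int64(124), np.int64(121)), (np.int64(530), np.int64(130), np.int64(122)), (np.int64(526), np.int64(137), np.int64(123)), (np.int64(522), np.int64(144), np.int64(124)), (np.int64(514), np.int64(148), np.int64(120))]
183 [(np.int64(538), np.int64(126), np.int64(122)), (np.int64(533), np.int64(132), np.int64(122)), (np.int64(528), np.int64(138), np.int64(123)), (np.int64(523), np.int64(145), np.int64(123)), (np.int64(518), np.int64(151), np.int64(123))]
```

View pics/s2.png

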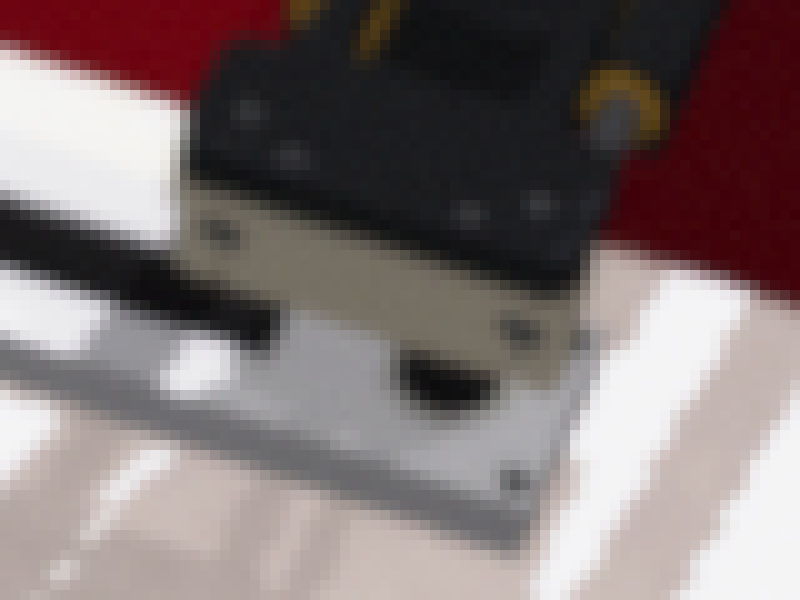

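Call:
move_arm(
  deltas=[0,0,0.001,0,0,0,0,0,0,0.001,0,0,0,0],
)

```text
t: 6.98
tool_pos: [0.5138, 0.1307, 0.1342]
orientation: [-1.904, -2.499, 0.0]
force: [-0.6, -0.5, 0.5]
opening: 0.0006
gripper_force: 0.0
```

Call:
move_arm(
  deltas=[0,0,0.001,0,0,0,0,0,0,0.001,0,0,0,0],
)

```text
t: 7.22
tool_pos: [0.5138, 0.1307, 0.1332]
orientation: [-1.903, -2.499, 0.0]
force: [-0.1, -0.0, 0.1]
opening: 0.0003
gripper_force: 0.0
```

Call:
move_arm(
  deltas=[0,0,0.001,0,0,0,0,0,0,0.001,0,0,0,0],
)

```text
t: 7.48
tool_pos: [0.5138, 0.1307, 0.1322]
orientation: [-1.903, -2.499, 0.0]
force: [0.4, 0.1, 0.2]
opening: 0.0002
gripper_force: 0.0
```

Call:
move_arm(
  deltas=[0,0,0.001,0,0,0,0,0,0,0.001,0,0,0,0],
)

```text
t: 7.72
tool_pos: [0.5138, 0.1307, 0.1312]
orientation: [-1.903, -2.499, 0.0]
force: [-1.4, -0.2, 0.6]
opening: 0.0006
gripper_force: 0.0
```

Call:
move_arm(
  deltas=[0,0,0.001,0,0,0,0,0,0,0.001,0,0,0,0],
)

```text
t: 7.98
tool_pos: [0.5138, 0.1307, 0.1302]
orientation: [-1.903, -2.499, 0.0]
force: [0.3, 0.2, -0.3]
opening: 0.0006
gripper_force: 0.0
```

Call:
move_arm(
  deltas=[0,0,0.001,0,0,0,0,0,0,0.001,0,0,0,0],
)

```text
t: 8.22
tool_pos: [0.5138, 0.1307, 0.1292]
orientation: [-1.903, -2.499, 0.0]
force: [-0.3, 0.1, -0.5]
opening: 0.0006
gripper_force: 0.0
```

Call:
move_arm(
  deltas=[0,0,0.001,0,0,0,0,0,0,0.001,0,0,0,0],
)

```text
t: 8.48
tool_pos: [0.5138, 0.1307, 0.1282]
orientation: [-1.903, -2.499, 0.0]
force: [0.7, 0.4, -1.0]
opening: 0.0006
gripper_force: 0.0
```

Call:
move_arm(
  deltas=[0,0,0.001,0,0,0,0,0,0,0.001,0,0,0,0],
)

```text
t: 8.72
tool_pos: [0.5138, 0.1307, 0.1272]
orientation: [-1.903, -2.499, 0.0]
force: [0.6, 0.7, 0.4]
opening: 0.0003
gripper_force: 0.0
```

```bash
python3 - <<'E'
from h import *
out=[]
for c in("scene","top"):
    im,dp=robot.read_camera(c);out.append(cv2.resize(im[140:200,340:420,::-1] if c=="scene" else im[190:300,230:376,::-1],(800,600) if 0 else (400,300),interpolation=cv2.INTER_CUBIC))
cv2.imwrite("pics/s3.png",np.hstack(out))
s=robot.read_state();print(s["tool_pos"],s["q"],s["force"],s["joint_torque"])
E
```

```text
[0.51380394 0.13069606 0.12726511] [ 1.52368460e-01 -3.96173559e-03  1.78015631e+00 -8.14646500e-06
  1.36553569e+00 -1.16629266e-01] [ 0.40081537  0.08650986 -0.39227172] [ 5.12403312e-04 -4.71125579e+01 -4.73135233e+01  7.43686315e-02
  2.39904702e-02 -8.24775111e-05]
```

View pics/s3.png

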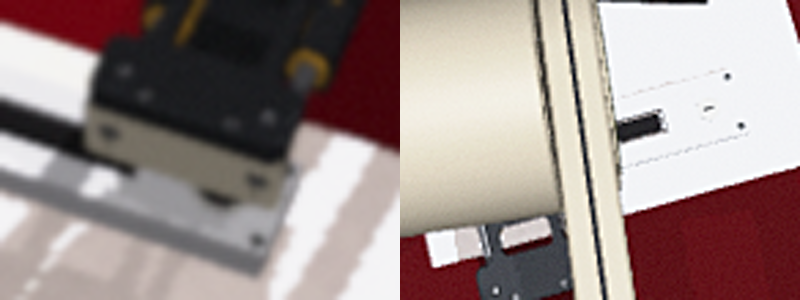

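Call:
move_arm(
  deltas=[0,0,-0.06,0,0,0,0,0,0,-0.06,0,0,0,0,0,0,-0.06,0,0,1.57,0,0,0,-0.06,0,0,1.57,0,0,0,-0.06,0,0,1.57,0,0,0,-0.06,0,0,1.57,0,0,0,-0.06,0,0,1.57,0,0,0,-0.06,0,0,1.57,0,0,0,-0.06,0,0,1.57,0,0,0,-0.06,0,0,1.57,0,0,0,-0.06,0,0,1.57,0,0,0,-0.06,0,0,1.57,0],
)

```text
t: 10.32
tool_pos: [0.5137, 0.1307, 0.187]
orientation: [3.113, 0.423, -0.0]
force: [-0.2, 0.0, -0.5]
opening: 0.0008
gripper_force: 0.0
```

```bash
python3 - <<'E'
from h import *
im,dp=robot.read_camera("scene");np.save("s4.npy",dp);cv2.imwrite("pics/s4full.png",im[:,:,::-1])
s=robot.read_state();p=np.array(s["tool_pos"]);m=cm("scene")
def proj(X):
    c=np.array(m["R"])@X+np.array(m["t"]);x=c[:2]/c[2];x=x*(1+m["k1"]*(x@x));K=np.array(m["K"]);return K[0,0]*x[0]+K[0,2],K[1,1]*x[1]+K[1,2]
print(p);a=proj(p);b=proj(p-[0,0,.011]);print(a,b)
o=im[:,:,::-1].copy()[110:200,320:440]
o=cv2.resize(o,None,fx=6.6,fy=6.6,interpolation=cv2.INTER_CUBIC)
cv2.circle(o,(int((b[0]-320+.5)*6.6),int((b[1]-110+.5)*6.6)),4,(0,255,0),1)
cv2.imwrite("pics/s4.png",o)
E
```

```text
[0.513728   0.13068767 0.18703826]
(np.float64(388.81046754203254), np.float64(155.6056853675014)) (np.float64(388.0923828705433), np.float64(159.43655704499562))
```

View pics/s4.png

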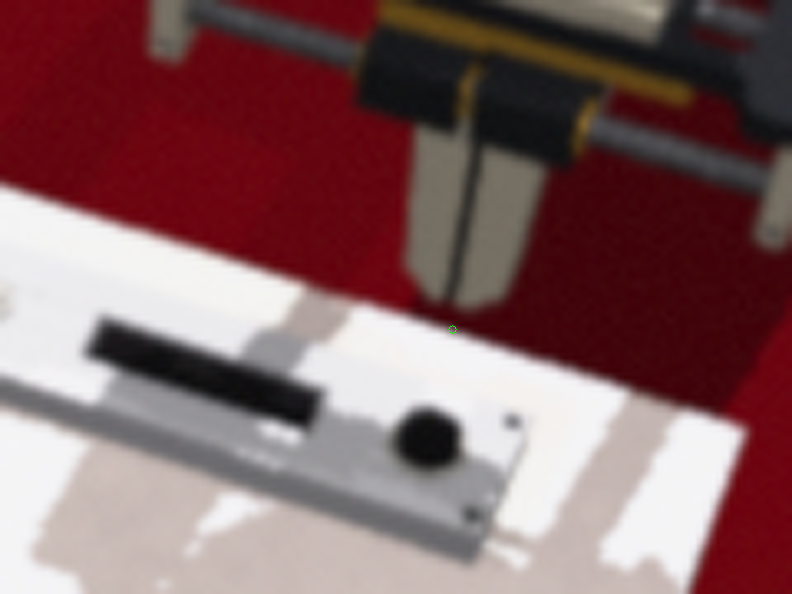

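The picture shows the fingertips ending at (450,303), about 4 camera pixels from the predicted mark at (452,329). I'll use depth to find which direction the offset is in.

```bash
python3 - <<'E'
from h import *
dp=np.load("s4.npy")
for v in range(138,158,2):
    print(v,[(at_d("scene",(u,v),np.median(dp[v-1:v+2,u-1:u+2]))*1000).round().astype(int).tolist() for u in (384,387,390,393,396)])
n=np.array([.964,.267])
E
```

```text
138 [[525, 120, 236], [523, 125, 239], [520, 130, 240], [519, 135, 242], [519, 141, 245]]
140 [[525, 121, 232], [523, 126, 234], [521, 131, 236], [520, 136, 238], [519, 142, 241]]
142 [[525, 122, 227], [522, 126, 228], [521, 132, 231], [520, 137, 233], [519, 142, 236]]
144 [[524, 122, 222], [523, 127, 224], [521, 132, 226], [520, 138, 229], [518, 143, 231]]
146 [[524, 122, 216], [523, 128, 219], [521, 133, 221], [519, 138, 223], [518, 143, 226]]
148 [[524, 123, 211], [521, 128, 212], [520, 133, 215], [519, 139, 218], [518, 144, 220]]
150 [[523, 123, 205], [522, 129, 208], [520, 134, 211], [519, 140, 213], [516, 144, 214]]
152 [[523, 124, 201], [522, 130, 203], [520, 135, 205], [520, 141, 209], [516, 145, 209]]
154 [[362, 43, 2], [521, 130, 198], [520, 136, 200], [519, 141, 203], [343, 66, 2]]
156 [[365, 45, -1], [359, 50, -3], [360, 58, 3], [353, 63, 1], [347, 69, 0]]
```

The tip face is at x, y as expected, but the tips are at z≈0.196 when 0.176 was expected, so the reported z reads about 20 mm low. Contact with the button should come at a reported z of about 0.123.

Call:
move_arm(
  deltas=[0,0,0.03,0,0,-1.57,0,0,0,0.04,0,0,-1.57,0,0,0,0.05,0,0,-1.57,0,0,0,0.058,0,0,-1.57,0,0,0,0.058,0,0,-1.57,0,0,0,0.058,0,0,-1.57,0,0,0,0.058,0,0,-1.57,0,0,0,0.058,0,0,-1.57,0,0,0,0.058,0,0,-1.57,0,0,0,0.06,0,0,-1.57,0,0,0,0.061,0,0,-1.57,0,0,0,0.061,0,0,-1.57,0],
)

```text
t: 11.88
tool_pos: [0.5137, 0.1307, 0.1261]
orientation: [-1.904, -2.498, 0.0]
force: [-0.8, -0.2, -0.1]
opening: 0.0008
gripper_force: 0.0
```

Call:
move_arm(
  deltas=[0,0,0.001,0,0,0,0,0,0,0.001,0,0,0,0],
)

```text
t: 12.12
tool_pos: [0.5138, 0.1307, 0.1252]
orientation: [-1.904, -2.499, 0.0]
force: [-0.1, -0.3, -0.5]
opening: 0.0006
gripper_force: 0.0
```

Call:
move_arm(
  deltas=[0,0,0.001,0,0,0,0,0,0,0.001,0,0,0,0],
)

```text
t: 12.38
tool_pos: [0.5138, 0.1307, 0.1243]
orientation: [-1.903, -2.499, 0.0]
force: [-0.3, -0.6, -0.3]
opening: 0.0004
gripper_force: 0.0
```

Call:
move_arm(
  deltas=[0,0,0.001,0,0,0,0,0,0,0.001,0,0,0,0],
)

```text
t: 12.62
tool_pos: [0.5138, 0.1307, 0.1232]
orientation: [-1.903, -2.499, 0.0]
force: [-0.1, -0.7, -0.1]
opening: 0.0002
gripper_force: 0.0
```

Call:
move_arm(
  deltas=[0,0,0.001,0,0,0,0,0,0,0.001,0,0,0,0],
)

```text
t: 12.88
tool_pos: [0.5139, 0.1307, 0.1223]
orientation: [1.904, 2.499, 0.0]
force: [0.3, -0.6, 0.6]
opening: 0.0005
gripper_force: 0.0
```

Call:
move_arm(
  deltas=[0,0,0.001,0,0,0,0,0,0,0.001,0,0,0,0],
)

```text
t: 13.12
tool_pos: [0.5139, 0.1307, 0.1215]
orientation: [1.903, 2.499, 0.0]
force: [-0.8, -0.7, 2.3]
opening: 0.0005
gripper_force: 1.3
```

Call:
move_arm(
  deltas=[0,0,0.001,0,0,0,0,0,0,0.001,0,0,0,0],
)

```text
t: 13.38
tool_pos: [0.5138, 0.1307, 0.1204]
orientation: [1.903, 2.499, -0.0]
force: [-1.5, 0.4, 3.1]
opening: 0.0003
gripper_force: 1.8
```

Contact came at a reported z of about 0.122. Pressing on now.

Call:
move_arm(
  deltas=[0,0,0.001,0,0,0,0,0,0,0.002,0,0,0,0,0,0,0.002,0,0,0,0],
)

```text
t: 13.75
tool_pos: [0.5139, 0.1307, 0.1187]
orientation: [1.903, 2.499, 0.0]
force: [-3.4, -1.0, 6.3]
opening: 0.0003
gripper_force: 3.3
```

Call:
move_arm(
  deltas=[0,0,0.0005,0,0,0,0,0,0,0.001,0,0,0,0],
)

```text
t: 14.0
tool_pos: [0.5139, 0.1307, 0.1178]
orientation: [1.903, 2.499, 0.0]
force: [-3.9, -0.5, 6.4]
opening: 0.0003
gripper_force: 3.7
```

```bash
cat > pop.py <<'E'
from h import *
im,dp=robot.read_camera("top")
P=np.array([at_d("top",(u,v),dp[v,u]) for v in range(225,255) for u in range(285,345)])
q=P[(P[:,2]<.2)];print("high pts",(q[:,2]>.135).sum(),np.median(q[q[:,2]>.135],0) if (q[:,2]>.135).any() else "")
im,dp=robot.read_camera("scene")
P=np.array([at_d("scene",(u,v),dp[v,u]) for v in range(140,175) for u in range(325,372)])
q=P[(P[:,2]<.165)&(P[:,2]>.135)&(abs(P[:,0]-.534)<.03)];print(len(q),np.median(q,0) if len(q) else "");print(robot.read_state()["force"])
E
python3 pop.py
```

```text
high pts 0 
0 
[-3.73519966 -0.60467218  6.90812878]
```

Call:
move_arm(
  deltas=[0,0,0.0005,0,0,0,0,0,0,0.0005,0,0,0,0],
)

```text
t: 14.35
tool_pos: [0.5139, 0.1307, 0.1173]
orientation: [1.903, 2.499, 0.0]
force: [-3.9, -0.7, 7.7]
opening: 0.0005
gripper_force: 3.7
```

Call:
move_arm(
  deltas=[0,0,0.0005,0,0,0,0,0,0,0.0005,0,0,0,0],
)

```text
t: 14.6
tool_pos: [0.5139, 0.1307, 0.1168]
orientation: [1.903, 2.499, 0.0]
force: [-4.3, -1.2, 7.7]
opening: 0.0002
gripper_force: 3.8
```

```bash
python3 pop.py
```

```text
high pts 0 
0 
[-4.40066242 -0.6728228   7.76676652]
```

```bash
python3 - <<'E'
from h import *
im,dp=robot.read_camera("scene")
cv2.imwrite("pics/s5.png",cv2.resize(im[130:205,320:420,::-1],None,fx=8,fy=8,interpolation=cv2.INTER_CUBIC))
for v in range(168,188,2):
    print(v,[(at_d("scene",(u,v),np.median(dp[v-1:v+2,u-1:u+2]))*1000).round().astype(int).tolist() for u in (376,380,384,388,392)])
s=robot.read_state();print(s["wrist_torque"],s["force"])
E
```

```text
168 [[604, 156, 250], [600, 161, 251], [597, 167, 252], [592, 172, 252], [587, 177, 251]]
170 [[602, 156, 244], [601, 163, 248], [599, 169, 251], [596, 174, 252], [592, 180, 253]]
172 [[601, 156, 237], [601, 163, 243], [599, 169, 246], [598, 176, 250], [594, 182, 251]]
174 [[596, 153, 226], [599, 162, 235], [597, 169, 239], [597, 176, 245], [596, 183, 248]]
176 [[595, 154, 220], [593, 160, 223], [597, 170, 234], [596, 177, 238], [595, 183, 242]]
178 [[595, 154, 214], [593, 161, 217], [592, 168, 222], [590, 174, 225], [594, 184, 237]]
180 [[533, 122, 124], [593, 161, 213], [591, 168, 217], [590, 175, 220], [587, 181, 223]]
182 [[534, 124, 120], [530, 130, 122], [591, 169, 211], [589, 176, 215], [588, 182, 219]]
184 [[539, 127, 121], [533, 133, 120], [529, 139, 121], [525, 146, 123], [588, 183, 214]]
186 [[541, 128, 118], [538, 136, 121], [532, 142, 120], [527, 148, 121], [524, 155, 122]]
[-0.18381452  0.7745162  -0.03826407] [-2.41122754 -0.54000061  7.15899131]
```

View pics/s5.png

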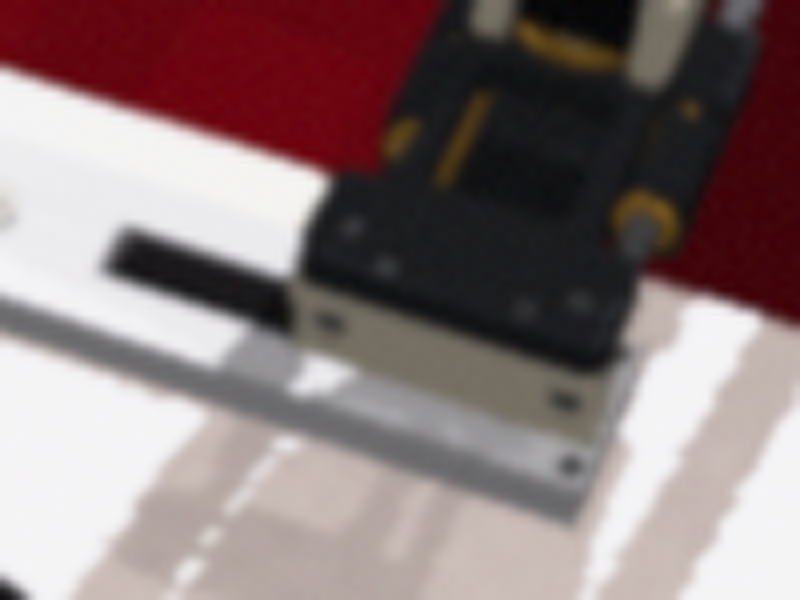

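The handle is still flush. I keep pressing in half-millimetre steps.

Call:
move_arm(
  deltas=[0,0,0.0005,0,0,0,0,0,0,0.0005,0,0,0,0],
)

```text
t: 15.0
tool_pos: [0.5139, 0.1307, 0.1163]
orientation: [1.903, 2.499, 0.0]
force: [-3.6, -1.0, 8.2]
opening: 0.0003
gripper_force: 3.8
```

Call:
move_arm(
  deltas=[0,0,0.0005,0,0,0,0,0,0,0.0005,0,0,0,0],
)

```text
t: 15.25
tool_pos: [0.5139, 0.1307, 0.1158]
orientation: [1.903, 2.499, 0.0]
force: [-3.3, -0.6, 6.4]
opening: 0.0007
gripper_force: 2.8
```

```bash
python3 pop.py
```

```text
high pts 116 [0.53803572 0.04185593 0.13720372]
233 [0.54035592 0.04878351 0.14970034]
[-3.14719509 -0.43971326  6.23559511]
```

The handle has popped out. I lift clear and open over it.

Call:
move_arm(
  deltas=[0,0,-0.01,0,0,0,0,0,0,-0.05,0,0,0,0,0,0,-0.05,0,0,0,0.45,-0.04,0,-0.05,0,0,0,0.45,-0.074,0,-0.05,0,0,0,0.45,-0.074,0,-0.05,0,0,0,0.45,-0.074,0,-0.05,0,0,0,0.45,-0.074,0,-0.05,0,0,0,0.45],
)

```text
t: 16.35
tool_pos: [0.5332, 0.0602, 0.1651]
orientation: [-1.902, -2.5, 0.0]
force: [0.8, -0.2, -0.1]
opening: 0.0417
gripper_force: 0.0
```

```bash
python3 - <<'E'
from h import *
im,dp=robot.read_camera("scene")
P=np.array([at_d("scene",(u,v),dp[v,u]) for v in range(135,180) for u in range(320,385)])
q=P[(P[:,2]>.147)&(P[:,2]<.156)&(np.hypot(P[:,0]-.534,P[:,1]-.06)<.05)]
print(len(q),q.mean(0),cv2.minAreaRect((q[:,:2]*1000).astype(np.float32)))
cv2.imwrite("pics/s6.png",cv2.resize(im[100:200,300:430,::-1],None,fx=6,fy=6,interpolation=cv2.INTER_CUBIC))
E
```

```text
174 [0.53462333 0.06290678 0.15089652] ((534.3289794921875, 58.33177947998047), (16.672517776489258, 71.9261703491211), 15.893735885620117)
```

View pics/s6.png

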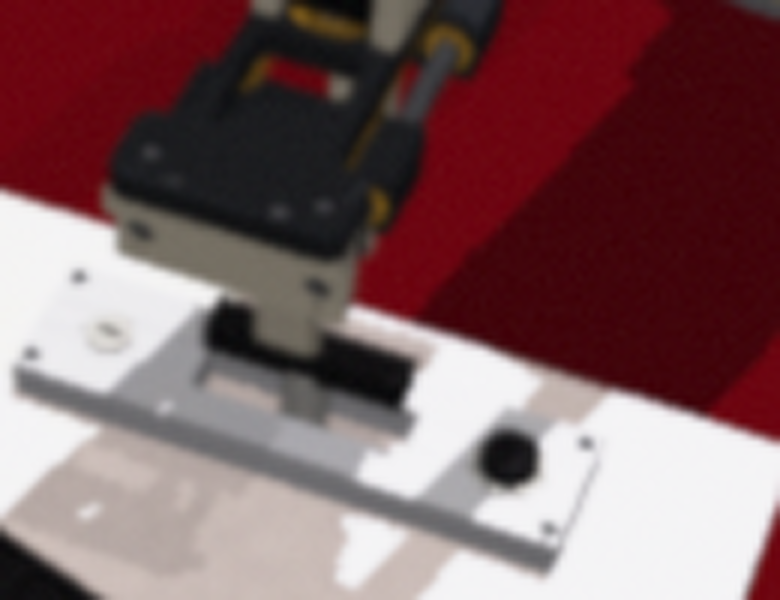

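The handle is out, with its bar at about (205–410, 300–380), and the fingers straddle its middle at (288,330). I descend and grip.

Call:
move_arm(
  deltas=[-0.001,0,0.02,0,0,0,0.45,-0.001,0,0.035,0,0,0,0.45,-0.001,0,0.045,0,0,0,0.45,-0.001,0,0.045,0,0,0,0.45,-0.001,0,0.045,0,0,0,0.3],
  squeeze=45,
)

```text
t: 17.02
tool_pos: [0.534, 0.0584, 0.1207]
orientation: [1.903, 2.499, 0.0]
force: [-1.2, 0.3, -0.9]
opening: 0.0358
gripper_force: 0.0
```

Call:
move_arm(
  deltas=[0,0,0,0,0,0,0,0,0,0,0,0,0,0,0,0,0,0,0,0,0,0,0,0,0,0,0,0],
)

```text
t: 17.52
tool_pos: [0.5344, 0.0584, 0.121]
orientation: [1.903, 2.498, 0.002]
force: [1.7, 0.1, 1.9]
opening: 0.0161
gripper_force: 45.0
```

Call:
move_arm(
  deltas=[0,0,0,0,0,0.1,0,0,0,0,0,0,0.2,0,0,0,0,0,0,0.3,0,0,0,0,0,0,0.4,0,0,0,0,0,0,0.4,0],
)

```text
t: 18.15
tool_pos: [0.5342, 0.0584, 0.1208]
orientation: [2.361, 2.072, 0.001]
force: [0.4, -0.3, 1.7]
opening: 0.0155
gripper_force: 45.0
```

Sideways force is small, so I continue.

Call:
move_arm(
  deltas=[0,0,0,0,0,0.1,0,0,0,0,0,0,0.2,0,0,0,0,0,0,0.3,0,0,0,0,0,0,0.4,0,0,0,0,0,0,0.5,0,0,0,0,0,0,0.5,0],
)

```text
t: 18.9
tool_pos: [0.5339, 0.0585, 0.1205]
orientation: [2.799, 1.426, 0.001]
force: [0.9, 1.3, 2.5]
opening: 0.0156
gripper_force: 45.0
```

Call:
move_arm(
  deltas=[0,0,0,0,0,0.1,0,0,0,0,0,0,0.2,0,0,0,0,0,0,0.25,0,0,0,0,0,0,0.25,0,0,0,0,0,0,0.25,0],
)

```text
t: 19.52
tool_pos: [0.5338, 0.0585, 0.1204]
orientation: [-2.955, -1.066, -0.0]
force: [0.9, 1.2, 2.0]
opening: 0.0156
gripper_force: 45.0
```

```bash
python3 - <<'E'
from h import *
im,dp=robot.read_camera("scene")
s=robot.read_state();print(s["force"],s["wrist_torque"],s["opening"])
cv2.imwrite("pics/s7.png",cv2.resize(im[100:230,290:440,::-1],None,fx=4.6,fy=4.6,interpolation=cv2.INTER_CUBIC))
E
```

```text
[0.29802959 0.49389541 0.95263622] [0.16178336 0.03357169 0.08610541] 0.015727314575174484
```

View pics/s7.png

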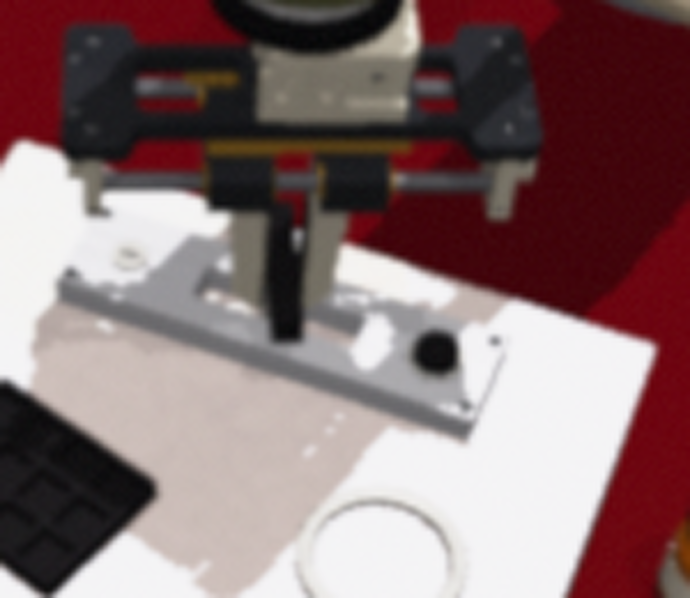

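The handle is turned about 65° between the fingers. I give it a little more for margin, then release and lift away.

Call:
move_arm(
  deltas=[0,0,0,0,0,0.07,0,0,0,0,0,0,0.07,0,0,0,0,0,0,0.07,0],
)

```text
t: 19.95
tool_pos: [0.5337, 0.0584, 0.1203]
orientation: [-2.991, -0.961, 0.0]
force: [0.3, 2.2, 2.4]
opening: 0.0154
gripper_force: 45.0
```

Call:
move_arm(
  deltas=[0,0,0,0,0,0,0.5,0,0,0,0,0,0,0.5,0,0,0,0,0,0,0.5,0,0,-0.005,0,0,0,0.5,0,0,-0.01,0,0,0,0.5,0,0,-0.02,0,0,0,0.5,0,0,-0.03,0,0,0,0.5,0,0,-0.05,0,0,0,0.5,0,0,-0.08,0,0,0,0.5,0,0,-0.12,0,0,0,0.5,0,0,-0.16,0,0,0,0.5,0,0,-0.16,0,0,0,0.5],
)

```text
t: 21.45
tool_pos: [0.5358, 0.0585, 0.2861]
orientation: [2.99, 0.957, 0.012]
force: [0.7, 0.1, 0.0]
opening: 0.0466
gripper_force: 0.0
```

```bash
python3 - <<'E'
from h import *
im,dp=robot.read_camera("scene")
cv2.imwrite("pics/s8.png",cv2.resize(im[90:320,180:470,::-1],None,fx=2.6,fy=2.6,interpolation=cv2.INTER_CUBIC))
P=np.array([at_d("scene",(u,v),dp[v,u]) for v in range(130,240) for u in range(250,430)])
q=P[(P[:,2]<.21)&(np.hypot(P[:,0]-.534,P[:,1]-.06)<.05)]
print(np.histogram(q[:,2],bins=np.arange(.1,.21,.01)));print(robot.read_state()["force"])
E
```

```text
(array([  0, 202, 415, 580, 158,  23, 161,  51,   0,   0]), array([0.1 , 0.11, 0.12, 0.13, 0.14, 0.15, 0.16, 0.17, 0.18, 0.19, 0.2 ]))
[-0.40278206 -0.35076737 -0.94260899]
```

View pics/s8.png

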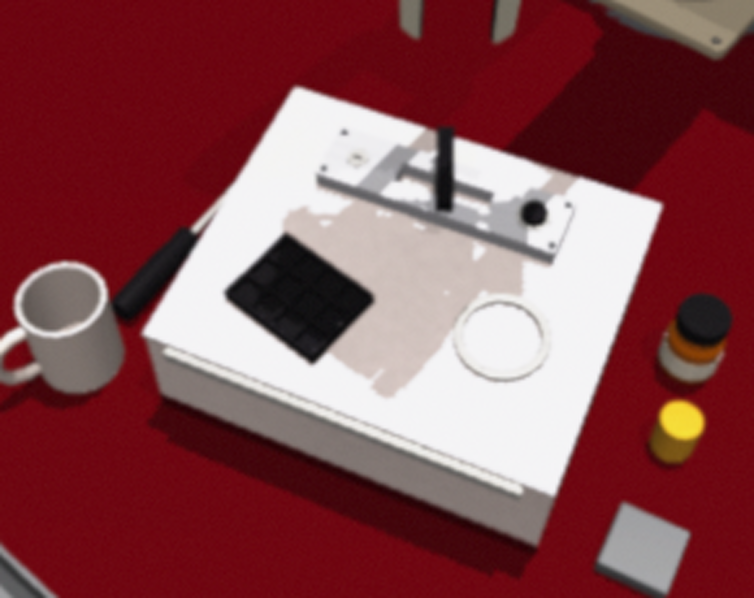

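The picture shows the handle out and turned, with its bar at about (445,170). By depth the plate has risen about 18 mm, so the lid is ajar, and the bystanders are in place.

```bash
python3 -c "
from plant import robot
print(robot.close_job())"
```

```text
the job is handed in; nothing more can be done
None
```

The lid is unlatched and stands ajar on its spring with the handle out and turned about 70°; the gripper is clear, nothing around the case was moved, and I handed the job in at about 21.5 s (the hand-in returned no verdict).

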